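# Press the plug into a valve block with the ratchet clamp and rack the block

### The arm

A 6-joint arm with a two-finger parallel gripper is mounted at the origin on the work surface. World frame = base frame: x ahead of the robot, y to its left, z up, the work surface at z = 0. Lengths are in m, angles in rad, forces in N, time in s.
With the tool pointing down it reaches from about 0.25 to 0.775 m from the base axis. Payload 4 kg.
Tool frame: the origin (TCP) lies midway between the tips of the shut fingers; the grasp point (between the pads) lies 19 mm behind it (pinch_z is the z of the grasp point in the tool frame, in m); z points along the fingers, y is the line along which they close (so a half turn about z gives the same grasp; the last joint's range is limited). The gripper opens to 94 mm and grips with 3 to 60 N. Pads are 16 mm wide; open, the fingers measure 119 mm over their backs; the gripper's body (75 mm by 177 mm) begins 78 mm behind the grasp point.
Start: joints at [1.197, 0.087, 1.371, -0, 1.684, -0.103], TCP at [0.147, 0.53, 0.206] pointing down, gripper open.
Joint ranges: [-3.1, 3.1], [-0.76, 2.03], [0.27, 2.55], [-1.08, 4.22], [0.17, 2.65], [-2.57, 2.57]. Speed limits (rad/s): [2.79, 2.79, 3.14, 3.14, 3.14, 3.14].

### API

Orientations are given as a unit quaternion [x, y, z, w].
In Python, from workcell import read_state, get_image, sign_off, pinch_z gives the robot as it stands.
- The arm moves only by the tool send_rows, never from a script. Its argument "plan" is a list of rows, each a list of 7 numbers: the turn, a rotation vector about the world's x, y, z scaled (see below), then the shift along the world's x, y, z scaled (see below), then the opening, from 0 (shut) to 1 (fully open). A call has 1 to 20 rows; each row shifts and turns the commanded pose from where the row before left it; what a row does not reach is not made up. The controller multiplies each number of a shift by 0.05 m and each number of a turn by 5 degrees. A row lasts 1/8 s, in which the tool goes at most 62.5 mm and 10.7 degrees, less where a joint would pass 70% of its speed; a pose out of reach is approached as far as the arm can. A call with a number of a shift or a turn outside -1 to 1 is refused whole. A call with a gripper value outside its range is refused whole. The fingers move at their own pace and stop on an object; "grip_force" is the grip in N (left out, the last holds). Time passes only in rows, so rows that do not move let the fingers close. It gives the time, the measured TCP pose, the force, the opening and the grip force at its end, in the units of the state.
- read_state(): the state, without advancing time (a new reading comes with each control period).
- get_image(name): name is "scene" or "top" or "wrist"; returns a dict with "image" (420x560x3 uint8, red, green, blue), "depth" (420x560 float32, m along the optical axis (not along the pixel's ray), 0 where there is no reading), "K" (3x3 intrinsics, pixels), "xyz" and "rotation" of the camera in the world; the wrist camera has in their place "tool_from_camera" (4x4, takes a point from camera to tool coordinates, whose origin is the TCP and whose axes are the flange's). Camera axes: x right, y down, z forward; pixel columns grow to the right and rows downward; lengths in m; the calibration is good to about 2 mm. A picture is of the moment at which its call begins: read the wrist's pose just before it.
- sign_off(): hands the job in; it is judged then, once.
The state is a dict: "clock": time; "joint_pos": joint angles; "qvel": joint speeds; "effort": joint torques, N m; "eef_pos": TCP position; "tcp_rot": TCP orientation; "wrist_force": force on the tool from outside, world axes, zero at the start; "torque": the same for the moment, N m; "gripper_width": opening from 0.0 (shut) to 1.0 (fully open); "grasp_force": force on a finger pad.
Only numpy, scipy, OpenCV 4.12 (cv2) and the standard library are available. Lean on these libraries where they do the work, as an engineer would, in place of code of your own. Each camera call takes 0.05 s, during which the arm holds its last target. There are 200 camera calls.

### The job

In the bench ratchet clamp, pump the trigger again and again until the jaw has pressed the brass plug fully home in the valve block, touching neither the block nor the jaw plate with the gripper meanwhile, then press the thumb pad of the release so that the jaw springs all the way back. Take the freed block out, stand it upright on the rubber mat and let go, then take it again another way and set it down gently, upright, in the empty middle bay of the plywood rack, lengthwise and about midway along the bay. Leave the finished blocks and the copper pipe fittings where they are.

Things in the scene. Friction and masses are not known exactly. Their poses are not given: they have to be found in the camera images.
- clamp: Bench ratchet clamp, fixed: steel base 315 x 70 mm (its x, y), grey fixed jaw at its +x end (x = +120, its face, to +146 mm; 56 mm wide, top 98 mm above the table); toothed bar, trigger and release at its -x end, 90 mm high. Origin: on the table, under the middle of the base. x: the way the moving jaw advances; z up.
- bed (a point): Middle of the top of the clamp's steel bed, on which the block stands: 24 mm above the table, at x = +65, y = 0 in the clamp's frame; the bed is 110 mm long and 56 mm wide.
- jaw_plate: The grey moving jaw plate, 20 mm thick, 50 mm wide, 70 mm high (27 to 97 mm above the table). Origin: middle of its pressing face; x is the way it advances. Do not touch it with the gripper.
- jaw (a joint): Advance of the moving jaw in m: 0 fully open (its spring draws it there), grows towards the fixed jaw. Starts 0 to 0.014 forward, held by the ratchet; stands at about 0.046 when the plug is home and the block is against the fixed jaw. Teeth every 7 mm: after a stroke the jaw springs back by up to 7 mm to the last tooth.
- trigger (a joint): Trigger angle in rad: 0 at rest (sprung back), stop at 0.40. A stroke to 0.37 or more advances the jaw two teeth (14 mm); let the trigger back fully to 0 before the next. Takes about 12 N at the post with the jaw running free, up to 20 N while the plug goes in. When the plug is home the trigger stops early and hard.
- trigger_post (a point): Middle of the top of the trigger's upright black post: 115 mm above the table, 12 mm thick (clamp x), 22 mm wide (y), 85 mm tall. The lever turns about a vertical pivot at (-110, 30) mm in the clamp's frame; at angle t the post is at (-110 + 125 sin(t - 0.165), 30 - 125 cos(t - 0.165)) mm. Pushing it to clamp +x, towards the fixed grip post, pumps; travel 50 mm.
- grip_post (a point): Middle of the top of the fixed black grip post of the same size as the trigger's post, at x = -62, y = -95 mm in the clamp's frame, 115 mm above the table. The trigger can be pushed towards it or squeezed against it.
- release (a joint): Angle of the release rocker in rad: 0 to 0.05 at rest, grows as its pad is pushed down; stop at 0.36. From about 0.25 on, its tooth is clear of the toothed bar and the jaw springs back to 0.
- release_pad (a point): Middle of the top of the release's black thumb pad, 34 x 34 mm, about 92 mm above the table, at x = -155, y = 0 in the clamp's frame. Push it down with about 8 N (up to 10 N); 12 to 15 mm of travel frees the jaw.
- block: Valve block: aluminium body 54 mm long (x), 44 wide (y), 80 high (z), about 0.42 kg, standing on the clamp's bed, axes nearly along the clamp's, its +x end at or a few mm from the fixed jaw. Origin: centre of the body's underside. The brass plug is in its -x end. With the plug home it is 66 mm long in all (x = -39 to +27).
- plug (a joint): How far the brass plug is pushed in, in m: starts between 0 and 0.004, fully home at 0.014. It stays where it is left (about 10 N to move).
- plug_face (a point): Middle of the outer face of the plug's round brass head (40 mm diameter, 12 mm thick), 40 mm above the block's underside.
- rack: Plywood rack, fixed, 120 mm long (x), 192 mm wide (y): 6 mm floor and four walls 6 mm thick, 90 mm long, tops 86 mm above the table, forming three bays 56 mm wide side by side, open above and at both x ends; too narrow for fingers beside a block. Origin: on the table under the middle of the empty middle bay. The block goes in with its x along the rack's x, either way round.
- mat: Black rubber mat, fixed, 110 x 150 x 3 mm, clear, where the block is to be put down and taken again. Origin: middle of its underside; x is its short side.
- spare1: Finished block of the same shape and size (66 mm over its plug), standing in the rack's bay at +y (62 mm from the middle). Origin as the block's.
- spare2: The same, in the rack's bay at -y.
- coupling: Copper pipe coupling standing upright, 48 mm across, 60 mm high, between the clamp and the rack on the robot's side. Origin: centre of its underside.
- elbow: Copper pipe elbow lying flat on the right, two legs of about 70 mm at a right angle, 28 mm high. Origin: on the table, under the bend.
Not all that is in view belongs to the job. Leave any green or turquoise look-alike of the block alone.

How it is judged:
By the outcome, as a careful person would: the job done as asked, in the order asked, and still so for the second after the job is handed in, with the robot touching nothing.
It also fails if it takes over 72 s, if anything falls off the work surface, if the arm or the gripper's body presses on something with over 40 N, if the wrist force passes 120 N, or if a joint passes its speed limit or range.

## Working session

There is one attempt and no reset: what is moved stays moved. The work goes in short steps, Python scripts to look and compute and a tool call to move; the robot and the scene stay as the last step left them, time stands still between calls to the robot, and variables do not carry over. Pictures are saved under pics/ and viewed, at most 10 in all, crops included, and the job is handed in when it is done.

Besides the shell and the picture viewer there is one more tool, called after ">>>" as name([rows], argument=value, ...), one row to a line, values as JSON. send_rows: Moves the arm, as the interface text tells. Its arguments: {"type":"object","properties":{"plan":{"type":"array"},"grip_force":{"type":"number"}},"required":["plan"]}

```bash
mkdir -p pics
cat > h.py <<'E'
import numpy as np, cv2
from workcell import read_state, get_image, sign_off, pinch_z
def pts(d):
    K=d["K"]; z=d["depth"]; v,u=np.mgrid[:z.shape[0],:z.shape[1]]
    c=np.stack([(u-K[0,2])/K[0,0]*z,(v-K[1,2])/K[1,1]*z,z],-1)
    R=np.array(d["rotation"]); 
    if R.shape!=(3,3):
        from scipy.spatial.transform import Rotation; R=Rotation.from_quat(R).as_matrix()
    return c@R.T+np.array(d["xyz"])
def save(n,im): cv2.imwrite("pics/"+n,cv2.cvtColor(im,cv2.COLOR_RGB2BGR))
E
python3 - <<'E'
from h import *
for n in("top","scene"):
    d=get_image(n); save(n+"0.png",d["image"]); np.savez(n+"0.npz",**{k:d[k] for k in d})
    print(n,d["xyz"],np.round(d["rotation"],3).tolist(),d["K"].tolist() if n=="top" else "")
s=read_state(); print(s, pinch_z if not callable(pinch_z) else pinch_z())
E
```

```text
top [ 0.38450387 -0.0236316   1.13640738] [0.716, -0.697, 0.034, -0.018] [[391.50129797359665, 0.0, 280.08150400095633], [0.0, 391.50129797359665, 211.3614994470968], [0.0, 0.0, 1.0]]
scene [ 0.9700479  -0.80541532  1.09922652] [0.886, 0.287, -0.105, -0.349] 
{'clock': 0.1, 'joint_pos': array([ 1.19690652e+00,  8.78642213e-02,  1.37209209e+00, -9.73907868e-06,
        1.68362655e+00, -1.03113357e-01]), 'qvel': array([-0.00112716, -0.00185056, -0.00414665, -0.00132343, -0.00204432,
        0.0004818 ]), 'effort': array([ 1.93105167e-03, -3.41257095e+01, -3.03301692e+01,  7.21175317e-02,
        3.04453145e-02, -9.23507082e-05]), 'eef_pos': array([0.1469438 , 0.5294847 , 0.20443606]), 'tcp_rot': array([ 1.34975464e-01,  9.90848441e-01, -9.68081596e-04, -2.30388746e-04]), 'wrist_force': array([-0.19738025,  0.27169324, -0.11647301]), 'torque': array([-0.03468108, -0.01093351, -0.01056224]), 'grasp_force': 0.0, 'gripper_width': 1.0010206727225852} -0.0188
```

View pics/top0.png

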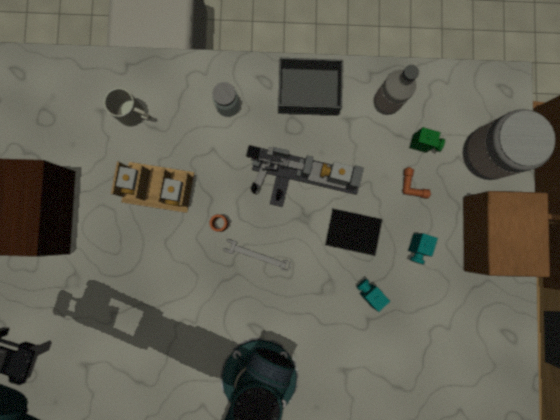

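View pics/scene0.png

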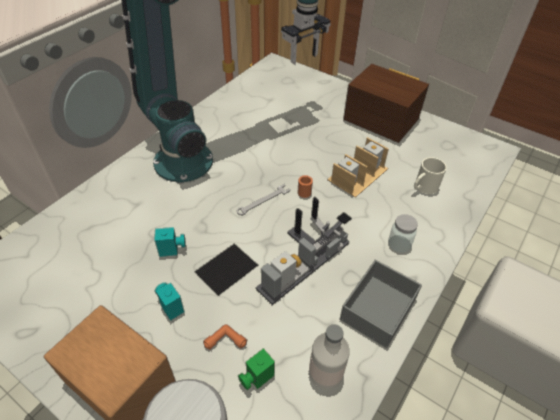

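The top view shows the clamp from the release pad (255,153) to the fixed jaw (357,176), with its two posts at (255,187) and (278,195). The block is at (342,172), the mat at (354,232), and the rack at (153,186) with its middle bay empty. The coupling is at (220,223) and the elbow at (413,188). The green and teal look-alikes at (427,140), (423,247) and (373,293) are decoys, since only the grey block stands in the clamp.

Run:
```python
from h import *
d=dict(np.load("top0.npz")); P=pts(d); im=d["image"]; z=P[...,2]
hsv=cv2.cvtColor(im,cv2.COLOR_RGB2HSV)
def comps(name,m,amin=8,roi=None):
    if roi: 
        r=np.zeros_like(m); r[roi[1]:roi[3],roi[0]:roi[2]]=1; m=m&r
    n,l,s,c=cv2.connectedComponentsWithStats(m.astype(np.uint8))
    for i in range(1,n):
        if s[i,4]>=amin:
            q=P[l==i]; h=np.median(q[:,2]); 
            uv=np.argwhere(l==i)[:,::-1].astype(np.float32); r=cv2.minAreaRect(uv)
            print(name,s[i].tolist(),"med",np.round(np.median(q,0),4),"mean",np.round(q.mean(0),4),"rect",np.round(r[0],1),np.round(r[1],1),round(r[2],1))
roi=(235,135,375,215)
comps("z>108",(z>.106)&(z<.13),5,roi)
dark=hsv[...,2]<45
comps("pad",dark&(z>.08)&(z<.106),5,roi)
comps("jawtops",(z>.092)&(z<.112),15,roi)
comps("mat",dark&(z<.02)&(z>-.01),300,(310,195,400,270))
comps("racktops",(z>.076)&(z<.098),8,(105,150,205,220))
comps("rackfloor",(z>-.01)&(z<.02)&(hsv[...,1]>80),50,(105,150,205,220))
print(np.round(z[150:180:3,148:166:3],3))
print("table",np.median(z[300:340,300:400]))
c=np.concatenate([cv2.resize(im[135:215,235:375],None,fx=4.5,fy=4.5,interpolation=3)[:, :630], cv2.resize(im[155:215,105:205],None,fx=4,fy=4,interpolation=3)[:235].repeat(1,1) if 0 else np.zeros((1,630,3),np.uint8)])
d2=dict(np.load("scene0.npz")); c2=cv2.resize(d2["image"][190:300,250:360],None,fx=2.1,fy=2.1,interpolation=3)
o=np.zeros((600,630,3),np.uint8); o[:360]=c[:360]; o[365:365+231,:231]=c2
c3=cv2.resize(im[155:215,105:205],None,fx=3.8,fy=3.8,interpolation=3); o[365:365+228,240:240+380]=c3
save("crop0.png",o)
```

```text
z>108 [334, 166, 17, 13, 61] med [ 0.5733 -0.2051  0.1071] mean [ 0.5725 -0.2055  0.1076] rect [341.5 170.8] [ 8.8 14.7] 54.0
z>108 [347, 172, 5, 3, 6] med [ 0.5704 -0.2279  0.1065] mean [ 0.57   -0.2269  0.1065] rect [349.3 172.4] [4.5 1.3] 26.6
z>108 [251, 182, 6, 9, 36] med [0.5251 0.0254 0.1141] mean [0.5248 0.0263 0.1139] rect [253.4 186.2] [4.5 8. ] 26.6
z>108 [276, 189, 6, 8, 36] med [ 0.5102 -0.0408  0.1151] mean [ 0.51   -0.04    0.1147] rect [278.6 192.5] [4.4 7.5] 14.0
pad [247, 146, 16, 14, 148] med [0.6206 0.0292 0.0921] mean [0.6206 0.0294 0.0918] rect [254.5 152.5] [14.8 11.4] 14.0
pad [263, 153, 7, 5, 14] med [ 0.6138 -0.0007  0.0824] mean [ 0.6148 -0.002   0.0831] rect [266.  155.5] [5.8 3.6] 26.6
pad [271, 156, 3, 4, 5] med [ 0.6112 -0.0173  0.081 ] mean [ 0.6102 -0.0188  0.0808] rect [271.2 157.2] [2.1 2.8] 45.0
pad [350, 185, 5, 2, 6] med [ 0.5377 -0.2383  0.0861] mean [ 0.538  -0.2384  0.0879] rect [351.9 185.8] [4.1 0.9] 18.4
pad [252, 187, 5, 5, 8] med [0.5173 0.0234 0.0901] mean [0.5186 0.0246 0.0906] rect [254.8 189.8] [2.1 5.7] 45.0
pad [276, 196, 5, 3, 8] m
[... 998 characters left out ...]
 103] med [0.5189 0.2144 0.0855] mean [0.5184 0.2143 0.0849] rect [184.  188.4] [ 3.1 33.4] 10.3
rackfloor [122, 162, 72, 50, 1151] med [0.5261 0.3179 0.0068] mean [0.5281 0.3136 0.007 ] rect [157.5 186.8] [66.8 41.2] 9.2
[[-0.002  0.005 -0.003 -0.004  0.001  0.   ]
 [ 0.005 -0.001  0.    -0.     0.002  0.003]
 [-0.    -0.003 -0.002 -0.    -0.     0.001]
 [-0.002  0.    -0.     0.003  0.001  0.001]
 [ 0.001  0.    -0.    -0.006 -0.001 -0.001]
 [ 0.007  0.001  0.     0.    -0.002 -0.   ]
 [ 0.007  0.006  0.008  0.006  0.006  0.012]
 [ 0.034  0.006  0.006  0.004  0.006  0.085]
 [ 0.025  0.008  0.005  0.005  0.008  0.085]
 [ 0.022  0.008  0.004  0.005  0.01   0.083]]
table 0.0009454089145974898
```

View pics/crop0.png

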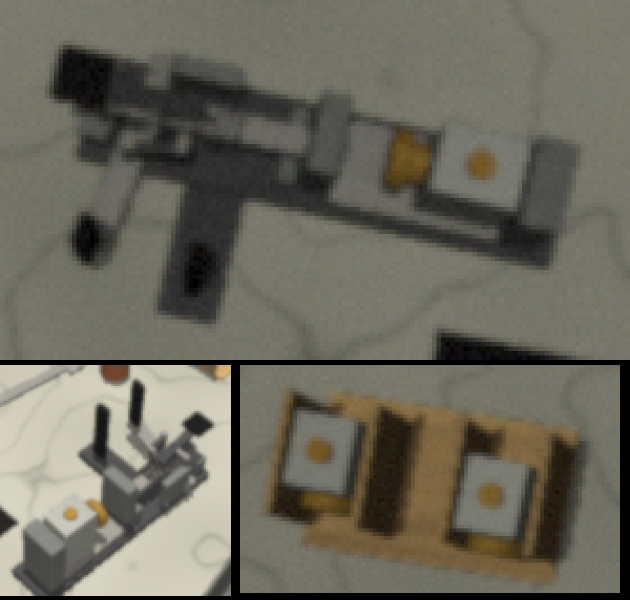

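The enlarged crop confirms it: the grey block with the brass plug is in the clamp, a spare stands in each outer bay, and the middle bay is empty. The marked points give clamp yaw ≈ -101.7° and origin ≈ (0.590, -0.121). Known distances agree to 1–2 mm.

>>> send_rows([
  [0,0,-0.958,0.425,-0.533,0,0],
  [0,0,-0.958,0.425,-0.533,0,0],
  [0,0,-0.958,0.425,-0.533,0,0],
  [0,0,-0.958,0.425,-0.533,0,0],
  [0,0,-0.958,0.425,-0.533,0,0],
  [0,0,-0.958,0.425,-0.533,0,0],
  [0,0,-0.958,0.425,-0.533,0,0],
  [0,0,-0.958,0.425,-0.533,0,0],
  [0,0,-0.958,0.425,-0.533,0,0],
  [0,0,-0.958,0.425,-0.533,0,0],
  [0,0,-0.958,0.425,-0.533,0,0],
  [0,0,-0.958,0.425,-0.533,0,0],
  [0,0,-0.958,0.425,-0.533,0,0],
  [0,0,-0.958,0.425,-0.533,0,0],
  [0,0,-0.958,0.425,-0.533,0,0],
  [0,0,-0.958,0.425,-0.533,0,0],
  [0,0,-0.958,0.425,-0.533,0,0],
  [0,0,-0.958,0.425,-0.533,0,0],
  [0,0,0,0,0,0,0],
], grip_force=30)

```text
clock: 2.48
eef_pos: [0.5301, 0.0487, 0.2043]
tcp_rot: [0.777, 0.63, -0.001, -0.001]
wrist_force: [-0.7, -0.8, -0.0]
gripper_width: 0.006
grasp_force: 0.0
```

>>> send_rows([
  [0,0,0,0,0,-0.86,0],
  [0,0,0,0,0,-0.86,0],
  [0,0,0,0,0,-0.86,0],
  [0,0,0,0,0,0,0],
  [0,0,0,-0.04,-0.196,0,0],
  [0,0,0,-0.04,-0.196,0,0],
  [0,0,0,-0.04,-0.196,0,0],
  [0,0,0,-0.04,-0.196,0,0],
  [0,0,0,0,0,0,0],
])

```text
clock: 3.6
eef_pos: [0.522, 0.0123, 0.0785]
tcp_rot: [0.776, 0.631, 0.002, -0.001]
wrist_force: [-2.3, 8.3, 0.7]
gripper_width: 0.006
grasp_force: 3.7
```

>>> send_rows([
  [0,0,0,-0.04,-0.196,0,0],
  [0,0,0,-0.03,-0.15,0,0],
  [0,0,0,-0.02,-0.08,0,0],
  [0,0,0,0,0,0,0],
])

```text
clock: 4.1
eef_pos: [0.5207, -0.0028, 0.0786]
tcp_rot: [0.775, 0.632, 0.009, -0.003]
wrist_force: [6.7, 21.2, -3.1]
gripper_width: 0.006
grasp_force: 11.3
```

```bash
cat >> h.py <<'E'
O=np.array([.5898,-.1210]); xc=np.array([-.2028,-.9792]); yc=np.array([.9792,-.2028])
def jaw(d):
    "clamp-x of plate top middle, trigger angle from post"
    P=pts(d); q=P[...,:2]-O; cx=q@xc; cy=q@yc; z=P[...,2]
    m=(abs(cy)<.03)&(cx>-.03)&(cx<.052)&(z>.09)&(z<.108)
    return np.median(cx[m]),cx[m].min(),cx[m].max(),m.sum()
E
python3 - <<'E'
from h import *
print(jaw(dict(np.load("top0.npz"))),jaw(get_image("top")))
s=read_state(); q=s["eef_pos"][:2]-O; print(q@xc,q@yc,s["wrist_force"])
E
```

```text
(np.float64(-0.0032728322823724187), np.float64(-0.013088238859011036), np.float64(0.006712756562704349), np.int64(138)) (np.float64(0.012333348562057918), np.float64(0.002218886466810617), np.float64(0.022413429579381916), np.int64(136))
-0.10170989137937618 -0.09162282237486229 [ 5.97865517 21.83523228 -2.76046067]
```

>>> send_rows([
  [0,0,0,0.06,0.3,0,0],
  [0,0,0,0.06,0.3,0,0],
  [0,0,0,0.06,0.3,0,0],
  [0,0,0,0.07,0.31,0,0],
  [0,0,0,0,0,0,0],
  [0,0,0,0,0,0,0],
])

```text
clock: 4.9
eef_pos: [0.5292, 0.0495, 0.076]
tcp_rot: [0.776, 0.631, -0.001, 0.0]
wrist_force: [0.2, 1.2, 0.0]
gripper_width: 0.004
grasp_force: 0.0
```

Run:
```python
from h import *
d=get_image("top"); print(jaw(d))
s=read_state(); q=s["eef_pos"][:2]-O; print(q@xc,q@yc,s["wrist_force"])
P=pts(d); w=P[...,:2]-O; m=(P[...,2]>.106)&(P[...,2]<.13)&(w@xc>-.148)&(w@xc<-.045)&(w@yc<-.07)&(w@yc>-.115)
print(np.sort((w@xc)[m])[::6])
```

```text
(np.float64(0.009222750988005922), np.float64(-0.0004854546431427194), np.float64(0.019493242376285864), np.int64(138))
-0.15461171720650535 -0.09385849237873922 [-0.56724682  0.09575788 -0.12299706]
[-0.06896502 -0.06685557 -0.06502318 -0.06307387 -0.06127423 -0.05931953
 -0.05739982]
```

>>> send_rows([
  [0,0,0,-0.06,-0.3,0,0],
  [0,0,0,-0.06,-0.3,0,0],
  [0,0,0,-0.05,-0.25,0,0],
  [0,0,0,-0.05,-0.22,0,0],
  [0,0,0,-0.03,-0.15,0,0],
  [0,0,0,0,0,0,0],
  [0,0,0,0,0,0,0],
])

```text
clock: 5.82
eef_pos: [0.5189, -0.0024, 0.0761]
tcp_rot: [0.775, 0.632, 0.008, -0.005]
wrist_force: [6.6, 24.1, -4.2]
gripper_width: 0.004
grasp_force: 12.3
```

>>> send_rows([
  [0,0,0,0.06,0.3,0,0],
  [0,0,0,0.06,0.3,0,0],
  [0,0,0,0.06,0.3,0,0],
  [0,0,0,0.07,0.32,0,0],
  [0,0,0,0,0,0,0],
  [0,0,0,0,0,0,0],
])

```text
clock: 6.58
eef_pos: [0.5299, 0.0495, 0.0767]
tcp_rot: [0.776, 0.631, -0.0, 0.001]
wrist_force: [-0.3, -1.2, -0.0]
gripper_width: 0.003
grasp_force: 0.0
```

Run:
```python
from h import *
d=get_image("top"); print(jaw(d))
s=read_state(); q=s["eef_pos"][:2]-O; print(q@xc,q@yc,s["wrist_force"])
```

```text
(np.float64(0.02336521772988069), np.float64(0.013393509291859812), np.float64(0.03342451521013039), np.int64(136))
-0.1547195120266898 -0.09334629103766492 [-0.32719955  0.29547115  0.34819777]
```

>>> send_rows([
  [0,0,0,-0.06,-0.3,0,0],
  [0,0,0,-0.06,-0.3,0,0],
  [0,0,0,-0.05,-0.25,0,0],
  [0,0,0,-0.05,-0.22,0,0],
  [0,0,0,-0.03,-0.15,0,0],
  [0,0,0,0,0,0,0],
  [0,0,0,0,0,0,0],
])

```text
clock: 7.5
eef_pos: [0.5193, -0.0024, 0.0766]
tcp_rot: [0.775, 0.632, 0.008, -0.005]
wrist_force: [7.8, 23.6, -3.0]
gripper_width: 0.0
grasp_force: 12.3
```

Run:
```python
from h import *
d=get_image("top"); print(jaw(d))
s=read_state(); q=s["eef_pos"][:2]-O; print(q@xc,q@yc,s["wrist_force"])
```

```text
(np.float64(0.03842715178331399), np.float64(0.028843506494601184), np.float64(0.048727379750100344), np.int64(140))
-0.10180322810231701 -0.09314442628801284 [ 7.45519523 23.01691741 -2.42487885]
```

>>> send_rows([
  [0,0,0,0.06,0.3,0,0],
  [0,0,0,0.06,0.3,0,0],
  [0,0,0,0.06,0.3,0,0],
  [0,0,0,0.07,0.32,0,0],
  [0,0,0,0,0,0,0],
  [0,0,0,0,0,0,0],
])

```text
clock: 8.3
eef_pos: [0.5297, 0.0495, 0.0765]
tcp_rot: [0.776, 0.631, -0.0, 0.001]
wrist_force: [-0.1, 0.6, -0.4]
gripper_width: 0.008
grasp_force: 0.0
```

Run:
```python
from h import *
d=get_image("top"); print(jaw(d))
```

```text
(np.float64(0.037297733364581184), np.float64(0.027323118736813864), np.float64(0.04760686076190993), np.int64(139))
```

>>> send_rows([
  [0,0,0,-0.06,-0.3,0,0],
  [0,0,0,-0.06,-0.3,0,0],
  [0,0,0,-0.02,-0.1,0,0],
  [0,0,0,0,0,0,0],
])

```text
clock: 8.85
eef_pos: [0.5215, 0.0191, 0.0763]
tcp_rot: [0.776, 0.631, 0.003, -0.004]
wrist_force: [-0.7, 13.3, 1.0]
gripper_width: 0.006
grasp_force: 6.6
```

>>> send_rows([
  [0,0,0,-0.02,-0.1,0,0],
  [0,0,0,-0.01,-0.06,0,0],
  [0,0,0,0,0,0,0],
])

```text
clock: 9.22
eef_pos: [0.5205, 0.0134, 0.0764]
tcp_rot: [0.775, 0.632, 0.004, -0.006]
wrist_force: [0.4, 18.9, -0.3]
gripper_width: 0.006
grasp_force: 9.1
```

>>> send_rows([
  [0,0,0,-0.02,-0.1,0,0],
  [0,0,0,0,0,0,0],
])

```text
clock: 9.48
eef_pos: [0.5201, 0.0114, 0.0764]
tcp_rot: [0.775, 0.632, 0.007, -0.007]
wrist_force: [2.0, 25.8, 1.0]
gripper_width: 0.006
grasp_force: 12.7
```

Run:
```python
from h import *
d=get_image("top"); print(jaw(d)); save("t4.png",cv2.resize(d["image"][135:215,235:375],None,fx=5,fy=5))
s=read_state(); q=s["eef_pos"][:2]-O; print(q@xc,q@yc,s["wrist_force"])
```

```text
(np.float64(0.042535770027010866), np.float64(0.03282372540675488), np.float64(0.05189017831023786), np.int64(136))
-0.11550315379148467 -0.09505114251246331 [ 1.49504361 25.45005402 -0.03284736]
```

>>> send_rows([
  [0,0,0,-0.02,-0.1,0,0],
  [0,0,0,0,0,0,0],
])

```text
clock: 9.78
eef_pos: [0.5198, 0.0094, 0.0765]
tcp_rot: [0.774, 0.633, 0.009, -0.009]
wrist_force: [3.8, 32.4, -1.0]
gripper_width: 0.006
grasp_force: 16.4
```

>>> send_rows([
  [0,0,0,-0.01,-0.06,0,0],
  [0,0,0,0,0,0,0],
])

```text
clock: 10.02
eef_pos: [0.5197, 0.0083, 0.0765]
tcp_rot: [0.774, 0.633, 0.011, -0.01]
wrist_force: [4.1, 36.4, -1.2]
gripper_width: 0.007
grasp_force: 18.5
```

Run:
```python
from h import *
d=get_image("top"); print(jaw(d)); save("t5.png",cv2.resize(d["image"][135:215,235:375],None,fx=5,fy=5))
s=read_state(); q=s["eef_pos"][:2]-O; print(q@xc,q@yc,s["wrist_force"])
```

```text
(np.float64(0.04222618067567098), np.float64(0.03295814599980873), np.float64(0.05198291053986041), np.int64(135))
-0.11235345016945548 -0.09488327671489571 [ 3.20130738 37.3324194  -1.61694332]
```

View pics/t5.png

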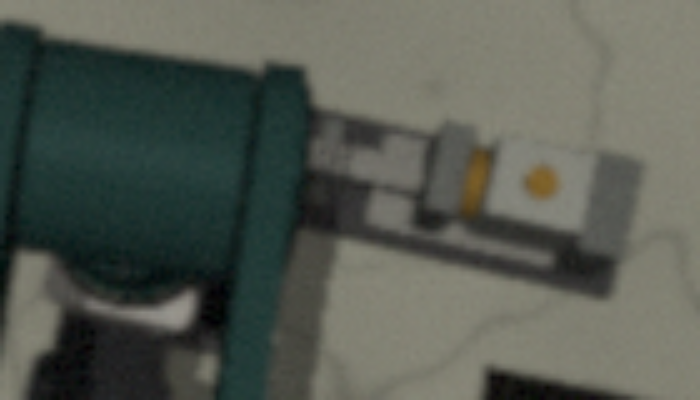

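The jaw has stopped at 42.2 mm in my frame and doesn't move as the force rises from 25 to 37 N. In the crop the block sits against the fixed jaw (590,205) and only the 12 mm brass head shows (477,183), so the plug is home. Next I back off and go over the release pad.

>>> send_rows([
  [0,0,0,0.06,0.3,0,0],
  [0,0,0,0.06,0.3,0,0],
  [0,0,0,0.05,0.26,0,0],
  [0,0,0,0.05,0.26,0,0],
  [0,0,0,0,0,0,0],
  [0,0,0,0,0,0.7,0],
  [0,0,0,0,0,0.7,0],
  [0,0,0,0.5,-0.1,0,0],
  [0,0,0,0.7,-0.15,0,0],
  [0,0,0,0.62,-0.12,0,0],
  [0,0,0,0,0,0,0],
  [0,0,0,0,0,-0.6,0],
  [0,0,0,0,0,-0.2,0],
  [0,0,0,0,0,0,0],
])

```text
clock: 11.82
eef_pos: [0.6193, 0.0316, 0.1057]
tcp_rot: [0.776, 0.631, -0.001, -0.001]
wrist_force: [0.9, -0.0, 1.4]
gripper_width: 0.003
grasp_force: 0.0
```

Now I press from z = 0.106 down to about 0.078, allowing for compliance.

>>> send_rows([
  [0,0,0,0,0,-0.2,0],
  [0,0,0,0,0,-0.12,0],
  [0,0,0,0,0,-0.12,0],
  [0,0,0,0,0,-0.12,0],
  [0,0,0,0,0,-0.06,0],
  [0,0,0,0,0,0,0],
])

```text
clock: 12.58
eef_pos: [0.6218, 0.0348, 0.0782]
tcp_rot: [0.775, 0.632, 0.003, -0.001]
wrist_force: [-1.6, 5.4, 6.2]
gripper_width: 0.007
grasp_force: 4.2
```

Run:
```python
from h import *
d=get_image("scene"); print(jaw(d)); d=get_image("top"); print(jaw(d)); print(read_state()["wrist_force"])
```

```text
(np.float64(-0.0025954041597588485), np.float64(-0.01332388927281513), np.float64(0.007181119196524442), np.int64(118))
(np.float64(-0.0033044579643013734), np.float64(-0.013093039921630167), np.float64(0.006646241411998264), np.int64(136))
[-2.09486389  5.73221137  7.17447054]
```

>>> send_rows([
  [0,0,0,0,0,0.7,0],
  [0,0,0,0,0,0.8,0],
  [0,0,0,0,0,0.6,0.5],
  [0,0,0,0,0,0,1],
])

```text
clock: 13.18
eef_pos: [0.6224, 0.0317, 0.1841]
tcp_rot: [0.776, 0.631, 0.003, 0.002]
wrist_force: [-0.1, 0.1, -0.7]
gripper_width: 0.18
grasp_force: 0.0
```

Run:
```python
from h import *
for n in("top","scene"):
    d=get_image(n); P=pts(d); q=P[...,:2]-O; cx=q@xc; cy=q@yc; z=P[...,2]
    print(n,jaw(d))
    m=(z>.1)&(z<.112)&(cx>.05)&(cx<.135)&(abs(cy)<.05)
    a=cx[m];b=cy[m]; print(m.sum(),np.percentile(a,[1,5,50,95,99]).round(4),np.percentile(b,[1,5,50,95,99]).round(4),np.median(z[m]))
    r=cv2.minAreaRect(np.stack([a,b],1).astype(np.float32)*1000); print(r)
    hsv=cv2.cvtColor(d["image"],cv2.COLOR_RGB2HSV)
    o=m&(hsv[...,1]>110)&(hsv[...,0]<30); print("dot",o.sum(),cx[o].mean(),cy[o].mean())
    m=(z>.092)&(z<.1)&(cx>.10)&(cx<.16)&(abs(cy)<.05); print("fj",np.percentile(cx[m],[2,50,98]),np.percentile(cy[m],[2,50,98]))
```

```text
top (np.float64(-0.0033474490363463267), np.float64(-0.013263721350259427), np.float64(0.006835131024850671), np.int64(135))
356 [0.0651 0.0673 0.0934 0.1254 0.1331] [-0.0209 -0.0181  0.0013  0.0215  0.0235] 0.10457254572113361
((99.84536743164062, 0.07988357543945312), (52.32719421386719, 70.24813079833984), 89.5712890625)
dot 22 0.09040232383673928 0.0021894294894293357
fj [0.11151403 0.131065   0.14423437] [-0.02684675 -0.00291918  0.02641338]
scene (np.float64(-0.002742182432107436), np.float64(-0.013352297907493545), np.float64(0.008177559582634683), np.int64(115))
292 [0.065  0.0683 0.0945 0.1177 0.1317] [-0.0184 -0.0158  0.0054  0.0247  0.026 ] 0.10359843315519263
((99.64010620117188, 3.8545894622802734), (70.10401153564453, 46.423805236816406), 0.1446780562400818)
dot 19 0.09159356074534816 0.0037238528375814783
fj [0.10562021 0.13169262 0.14402741] [-0.02361332  0.00369409  0.02919376]
```

>>> send_rows([
  [0,0,0,-0.2,-0.97,0,1],
  [0,0,0,-0.2,-0.97,0,1],
  [0,0,0,-0.2,-0.97,0,1],
  [0,0,0,-0.2,-0.97,0,1],
  [0,0,0,-0.19,-0.96,0,1],
  [0,0,0,0,0,0,1],
  [0,0,0,0,0,0,1],
], grip_force=30)

```text
clock: 14.15
eef_pos: [0.5704, -0.2095, 0.1784]
tcp_rot: [0.776, 0.631, -0.0, -0.002]
wrist_force: [-0.2, -0.0, 0.3]
gripper_width: 0.991
grasp_force: 0.0
```

Run:
```python
from h import *
s=read_state(); print(s["eef_pos"],s["tcp_rot"]); d=get_image("wrist"); save("w1.png",d["image"])
```

```text
[ 0.57043467 -0.20951416  0.178403  ] [ 7.75761860e-01  6.31023171e-01 -4.30528494e-04 -1.76321023e-03]
```

View pics/w1.png

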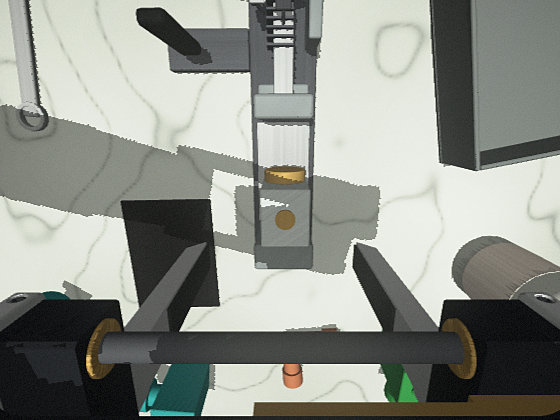

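The wrist view shows the block's top at (285,215), midway between the open fingertips at (208,250) and (355,250). The jaw is fully back. Next I go down and grip across the 44 mm width.

>>> send_rows([
  [0,0,0,0.04,-0.02,-0.7,1],
  [0,0,0,0,0,-0.8,1],
  [0,0,0,0,0,-0.7,1],
  [0,0,0,0,0,-0.26,1],
  [0,0,0,0,0,0,1],
  [0,0,0,0,0,0,0],
  [0,0,0,0,0,0,0],
  [0,0,0,0,0,0,0],
  [0,0,0,0,0,0,0],
  [0,0,0,0,0,0,0],
])

```text
clock: 15.45
eef_pos: [0.5731, -0.2113, 0.0576]
tcp_rot: [0.776, 0.631, 0.0, 0.0]
wrist_force: [-0.8, -1.2, -1.1]
gripper_width: 0.504
grasp_force: 0.0
```

>>> send_rows([
  [0,0,0,0,0,0,0],
  [0,0,0,0,0,0,0],
  [0,0,0,0,0,0,0],
  [0,0,0,0.01,0.04,0.1,0],
  [0,0,0,0.0,0.0,0.3,0],
])

```text
clock: 16.08
eef_pos: [0.572, -0.2083, 0.0756]
tcp_rot: [0.776, 0.631, -0.001, -0.002]
wrist_force: [-0.2, -0.3, -4.2]
gripper_width: 0.468
grasp_force: 30.0
```

>>> send_rows([
  [0,0,0,0,0,0.8,0],
  [0,0,0,0,0,0.9,0],
  [0,0,0,-0.78,-0.27,0,0],
  [0,0,0,-0.78,-0.27,0,0],
  [0,0,0,-0.78,-0.27,0,0],
  [0,0,0,-0.78,-0.27,0,0],
  [0,0,0,0,0,-0.6,0],
  [0,0,0,0,0,-0.8,0],
  [0,0,0,0,0,-0.6,0],
  [0,0,0,0,0,-0.1,0],
  [0,0,0,0,0,0,0],
])

```text
clock: 17.45
eef_pos: [0.4181, -0.2635, 0.0585]
tcp_rot: [0.776, 0.631, 0.0, 0.001]
wrist_force: [-0.0, -0.5, -4.1]
gripper_width: 0.464
grasp_force: 30.0
```

>>> send_rows([
  [0,0,0,0,0,-0.24,0],
  [0,0,0,0,0,-0.14,0],
  [0,0,0,0,0,-0.04,0],
  [0,0,0,0,0,0,0],
])

```text
clock: 17.95
eef_pos: [0.4178, -0.2633, 0.0366]
tcp_rot: [0.776, 0.631, 0.0, 0.0]
wrist_force: [0.4, -0.3, -4.6]
gripper_width: 0.469
grasp_force: 30.0
```

>>> send_rows([
  [0,0,0,0,0,-0.03,0],
  [0,0,0,0,0,0,0],
])

```text
clock: 18.2
eef_pos: [0.4179, -0.2635, 0.0365]
tcp_rot: [0.776, 0.631, 0.0, 0.0]
wrist_force: [-2.8, 1.7, 6.4]
gripper_width: 0.464
grasp_force: 30.0
```

>>> send_rows([
  [0,0,0,0,0,0,0.7],
  [0,0,0,0,0,0,1],
  [0,0,0,0,0,0,1],
  [0,0,0,0,0,0,1],
  [0,0,0,0,0,0.5,1],
  [0,0,0,0,0,1,1],
  [0,0,0,0,0,0.9,1],
  [0,0,0,0,0,0,1],
])

```text
clock: 19.2
eef_pos: [0.4199, -0.265, 0.1598]
tcp_rot: [0.776, 0.631, 0.001, 0.005]
wrist_force: [-0.1, -0.1, -0.3]
gripper_width: 1.002
grasp_force: 0.0
```

Run:
```python
from h import *
s=read_state(); print(s["eef_pos"],s["tcp_rot"],s["gripper_width"])
from scipy.spatial.transform import Rotation as Ro
d=get_image("wrist"); save("w2.png",d["image"])
K=d["K"]; z=d["depth"]; v,u=np.mgrid[:420,:560]
c=np.stack([(u-K[0,2])/K[0,0]*z,(v-K[1,2])/K[1,1]*z,z,np.ones_like(z)],-1)@np.array(d["tool_from_camera"]).T
W=c[...,:3]@Ro.from_quat(s["tcp_rot"]).as_matrix().T+s["eef_pos"]
m=(z>0)&(W[...,2]>.074)&(W[...,2]<.092)&(np.hypot(W[...,0]-.418,W[...,1]+.263)<.06)
r=cv2.minAreaRect((W[m][:,:2]*1000).astype(np.float32)); print(m.sum(),r,np.median(W[m],0))
p=(z>0)&(W[...,2]>.03)&(W[...,2]<.068)&(np.hypot(W[...,0]-.418,W[...,1]+.263)<.07)
hsv=cv2.cvtColor(d["image"],cv2.COLOR_RGB2HSV); b=p&(hsv[...,1]>100)&(hsv[...,0]<30); print("plug",b.sum(),W[b].mean(0) if b.any() else 0)
```

```text
[ 0.41988012 -0.26499641  0.159764  ] [0.77568891 0.63109657 0.0010634  0.00476431] 1.0017803921637538
2885 ((418.99053955078125, -259.6123352050781), (54.02305603027344, 43.94774627685547), 78.32760620117188) [ 0.41941284 -0.25720761  0.08339705]
plug 621 [ 0.42624063 -0.22607419  0.05670843]
```

View pics/w2.png

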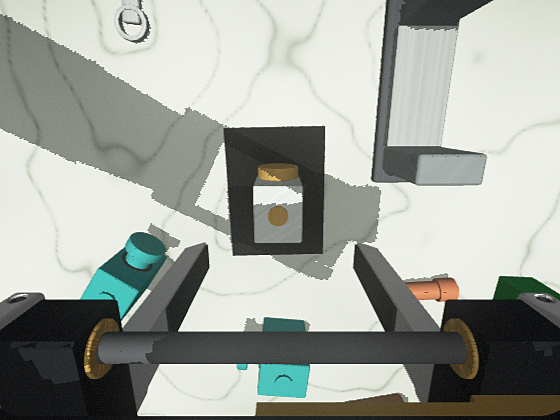

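The block stands upright on the mat with its body centre at (0.419, -0.260) and its plug towards +y. At 54 x 44 mm it matches the given size. The second grip goes lengthwise over the plug, so I turn +90° and centre at (0.420, -0.2537).

>>> send_rows([
  [0,0,1,0,0,0,1],
  [0,0,1,0,0,0,1],
  [0,0,1,0,0,0,1],
  [0,0,1,0,0,0,1],
  [0,0,1,0,0,0,1],
  [0,0,1,0,0,0,1],
  [0,0,1,0,0,0,1],
  [0,0,1,0,0,0,1],
  [0,0,1,0,0,0,1],
  [0,0,1,0,0,0,1],
  [0,0,1,0,0,0,1],
  [0,0,1,0,0,0,1],
  [0,0,1,0,0,0,1],
  [0,0,1,0,0,0,1],
  [0,0,1,0,0,0,1],
  [0,0,1,0,0,0,1],
  [0,0,1,0,0,0,1],
  [0,0,1,0.0,0.2,0,1],
  [0,0,0,0,0,0,1],
])

```text
clock: 21.62
eef_pos: [0.4168, -0.2523, 0.1528]
tcp_rot: [0.102, 0.995, 0.001, -0.002]
wrist_force: [0.1, 0.1, 0.1]
gripper_width: 0.999
grasp_force: 0.0
```

>>> send_rows([
  [0,0,0,0.06,-0.03,-0.6,1],
  [0,0,0,0,0,-0.8,1],
  [0,0,0,0,0,-0.8,1],
  [0,0,0,0,0,-0.3,1],
  [0,0,0,0,0,0,1],
])

```text
clock: 22.25
eef_pos: [0.4198, -0.2543, 0.0288]
tcp_rot: [0.103, 0.995, 0.001, -0.001]
wrist_force: [-0.7, 0.0, 0.6]
gripper_width: 1.003
grasp_force: 0.0
```

>>> send_rows([
  [0,0,0,0,0,0,0],
  [0,0,0,0,0,0,0],
  [0,0,0,0,0,0,0],
  [0,0,0,0,0,0,0],
  [0,0,0,0,0,0,0],
  [0,0,0,0,0,0,0],
  [0,0,0,0,0,0.1,0],
  [0,0,0,0,0,0.2,0],
  [0,0,0,0,0,0,0],
], grip_force=35)

```text
clock: 23.38
eef_pos: [0.4208, -0.2547, 0.0453]
tcp_rot: [0.102, 0.995, -0.0, 0.0]
wrist_force: [-0.2, 0.2, -5.3]
gripper_width: 0.698
grasp_force: 35.0
```

>>> send_rows([
  [0,0,0,0,0,0.7,0],
  [0,0,0,0,0,1,0],
  [0,0,0,0,0,1,0],
  [0,0,-1,0.127,0.66,0.5,0],
  [0,0,-1,0.127,0.66,0,0],
  [0,0,-1,0.127,0.66,0,0],
  [0,0,-1,0.127,0.66,0,0],
  [0,0,-1,0.127,0.66,0,0],
  [0,0,-1,0.127,0.66,0,0],
  [0,0,-1,0.127,0.66,0,0],
  [0,0,-1,0.127,0.66,0,0],
  [0,0,-1,0.127,0.66,0,0],
  [0,0,-1,0.127,0.66,0,0],
  [0,0,-1,0.127,0.66,0,0],
  [0,0,-1,0.127,0.66,0,0],
  [0,0,-1,0.127,0.66,0,0],
  [0,0,-1,0.127,0.66,0,0],
  [0,0,-1,0.127,0.66,0,0],
  [0,0,-1,0.127,0.66,0,0],
  [0,0,-1,0.127,0.66,0,0],
])

```text
clock: 25.88
eef_pos: [0.5284, 0.3072, 0.2039]
tcp_rot: [0.748, 0.663, -0.001, -0.0]
wrist_force: [0.9, 0.7, -4.8]
gripper_width: 0.699
grasp_force: 35.0
```

Run:
```python
from h import *
s=read_state(); print(s["clock"],s["eef_pos"],s["tcp_rot"],s["gripper_width"])
from scipy.spatial.transform import Rotation as Ro
d=get_image("wrist"); save("w3.png",d["image"])
K=d["K"]; z=d["depth"]; v,u=np.mgrid[:420,:560]
c=np.stack([(u-K[0,2])/K[0,0]*z,(v-K[1,2])/K[1,1]*z,z,np.ones_like(z)],-1)@np.array(d["tool_from_camera"]).T
W=c[...,:3]@Ro.from_quat(s["tcp_rot"]).as_matrix().T+s["eef_pos"]
np.savez("w3.npz",W=W,z=z,im=d["image"])
# rack wall tops, rack-aligned coords about guess
def walls(P,ok,tag,h):
    a=np.deg2rad(-6.7); ex=np.array([np.cos(a),np.sin(a)]); ey=np.array([-np.sin(a),np.cos(a)])
    q=P[...,:2]-np.array([.529,.306]); rx=q@ex; ry=q@ey; hh=P[...,2]
    hsv=cv2.cvtColor(h,cv2.COLOR_RGB2HSV); wood=(hsv[...,1]>60)&(hsv[...,0]>8)&(hsv[...,0]<25)
    for y0 in(-.093,-.031,.031,.093):
        m=ok&(hh>.080)&(hh<.092)&(abs(ry-y0)<.009)&(abs(rx)<.07)&(wood)
        if m.sum()>20:
            f=np.polyfit(rx[m],ry[m],1); print(tag,y0,m.sum(),"ry@0",f[1].round(4),"slope",np.rad2deg(f[0]).round(2),"rx",np.percentile(rx[m],[2,50,98]).round(4),"ry",np.percentile(ry[m],[2,98]).round(4))
walls(W,z>0,"wrist",d["image"])
t=dict(np.load("top0.npz")); walls(pts(t),t["depth"]>0,"top",t["image"])
t=dict(np.load("scene0.npz")); walls(pts(t),t["depth"]>0,"scene",t["image"])
```

```text
25.875 [0.52837362 0.30723435 0.20386855] [ 7.48357753e-01  6.63294692e-01 -8.91337617e-04 -1.74676621e-04] 0.6991690757511674
wrist 0.031 605 ry@0 0.037 slope -0.38 rx [-0.0418  0.0001  0.0438] ry [0.0341 0.0398]
wrist 0.093 663 ry@0 0.0983 slope -0.25 rx [-0.0409  0.0022  0.0449] ry [0.0955 0.101 ]
top -0.093 90 ry@0 -0.0921 slope -0.67 rx [-0.0433  0.0007  0.0428] ry [-0.0951 -0.088 ]
top -0.031 91 ry@0 -0.03 slope -0.93 rx [-0.0428  0.0016  0.0426] ry [-0.0331 -0.0255]
top 0.031 100 ry@0 0.0316 slope -0.94 rx [-0.0425  0.0006  0.0429] ry [0.0284 0.0359]
top 0.093 92 ry@0 0.0937 slope -0.68 rx [-0.0409  0.0012  0.042 ] ry [0.0906 0.098 ]
scene -0.093 61 ry@0 -0.0918 slope -0.02 rx [-0.0427 -0.0021  0.0425] ry [-0.0967 -0.0864]
scene -0.031 54 ry@0 -0.0294 slope -2.47 rx [-0.0394  0.0055  0.0429] ry [-0.0345 -0.0232]
scene 0.031 56 ry@0 0.0316 slope -0.08 rx [-0.0389  0.0074  0.0444] ry [0.0263 0.0381]
scene 0.093 45 ry@0 0.0938 slope -1.11 rx [-0.0382  0.0034  0.0431] ry [0.0877 0.0991]
```

View pics/w3.png

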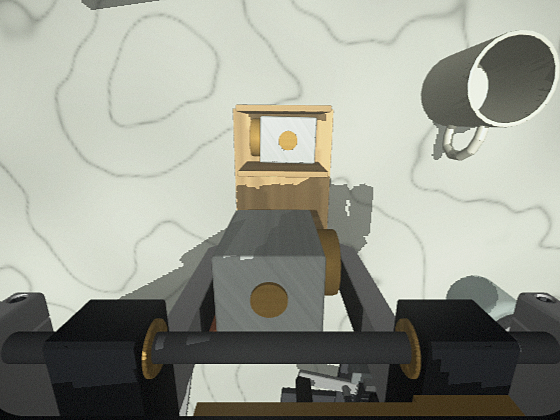

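The wrist view shows the block held level, with the plug to the right (330,260), above the middle bay. Spare1 is in the far bay at (287,140). The wrist-measured walls are about 5 mm off the other views because the arm was still moving, so I settle and measure again.

>>> send_rows([
  [0,0,0,0,0,0,0],
  [0,0,0,0,0,0,0],
  [0,0,0,0,0,0,0],
])

```text
clock: 26.3
eef_pos: [0.5286, 0.3054, 0.205]
tcp_rot: [0.748, 0.664, -0.0, 0.0]
wrist_force: [0.6, 0.3, -5.2]
gripper_width: 0.697
grasp_force: 35.0
```

```bash
cat > w.py <<'E'
from h import *
s=read_state(); print(s["eef_pos"],s["tcp_rot"])
from scipy.spatial.transform import Rotation as Ro
d=get_image("wrist")
K=d["K"]; z=d["depth"]; v,u=np.mgrid[:420,:560]
c=np.stack([(u-K[0,2])/K[0,0]*z,(v-K[1,2])/K[1,1]*z,z,np.ones_like(z)],-1)@np.array(d["tool_from_camera"]).T
W=c[...,:3]@Ro.from_quat(s["tcp_rot"]).as_matrix().T+s["eef_pos"]
a=np.deg2rad(-6.7); ex=np.array([np.cos(a),np.sin(a)]); ey=np.array([-np.sin(a),np.cos(a)])
q=W[...,:2]-np.array([.529,.306]); rx=q@ex; ry=q@ey; hh=W[...,2]
hsv=cv2.cvtColor(d["image"],cv2.COLOR_RGB2HSV); wood=(hsv[...,1]>60)&(hsv[...,0]>8)&(hsv[...,0]<25)
for y0 in(.031,.093):
    m=(z>0)&(hh>.080)&(hh<.092)&(abs(ry-y0)<.011)&(abs(rx)<.07)&wood
    f=np.polyfit(rx[m],ry[m],1); print(y0,m.sum(),f[1].round(4),np.rad2deg(f[0]).round(2),np.percentile(rx[m],[2,50,98]).round(4),np.percentile(ry[m],[2,98]).round(4))
t=s["eef_pos"][:2]-np.array([.529,.306]); print("tcp in rack",t@ex,t@ey)
# held block: top face
m=(z>0)&(abs(rx-t@ex)<.05)&(abs(ry-t@ey)<.05)&(hh>.2)&(z>.1)
h0=np.percentile(hh[m],50); m&=(abs(hh-s["eef_pos"][2]-.054)<.006)
if m.sum()>50:
    r=cv2.minAreaRect((np.stack([rx[m],ry[m]],1)*1000).astype(np.float32)); print("held",m.sum(),r,np.median(hh[m]))
E
python3 w.py
```

```text
[0.52857774 0.30537532 0.20502831] [ 7.47724826e-01  6.64008707e-01 -1.01074913e-04  1.11617295e-04]
0.031 607 0.037 -0.72 [-0.0414 -0.0004  0.0441] [0.034  0.0399]
0.093 664 0.0981 -0.09 [-0.0405  0.0007  0.0448] [0.0923 0.1011]
tcp in rack -0.0003464956289580199 -0.000669680918720934
held 9774 ((0.21877288818359375, 3.1385154724121094), (90.23841094970703, 42.97132110595703), 0.2856927514076233) 0.25731047271524565
```

>>> send_rows([
  [0,0,-0.14,0.08,0.02,-0.6,0],
  [0,0,0,0,0,-0.7,0],
  [0,0,0,0,0,-0.4,0],
  [0,0,0,0,0,0,0],
  [0,0,0,0,0,0,0],
])

```text
clock: 26.98
eef_pos: [0.5333, 0.3073, 0.1215]
tcp_rot: [0.752, 0.66, 0.001, 0.0]
wrist_force: [0.6, -0.1, -4.1]
gripper_width: 0.702
grasp_force: 35.0
```

```bash
python3 w.py
python3 - <<'E'
from h import *
for n in ("scene","top"):
    d=get_image(n); P=pts(d); a=np.deg2rad(-7.2); ex=np.array([np.cos(a),np.sin(a)]); ey=np.array([-np.sin(a),np.cos(a)])
    q=P[...,:2]-np.array([.529,.306]); rx=q@ex; ry=q@ey; z=P[...,2]
    m=(z>.165)&(z<.185)&(abs(rx)<.05)&(abs(ry)<.04); print(n,m.sum(),np.percentile(ry[m],[2,50,98]) if m.sum()>10 else "")
d=get_image("scene"); save("s3.png",cv2.resize(d["image"][120:220,310:410],None,fx=5,fy=5))
E
```

```text
[0.53333823 0.30730845 0.12153174] [7.51600140e-01 6.59617860e-01 1.17096665e-03 3.70823356e-04]
0.031 1100 0.0372 -0.71 [-0.0413  0.0011  0.0442] [0.0339 0.0399]
0.093 1317 0.0982 -0.64 [-0.0405  0.0022  0.045 ] [0.095  0.1015]
tcp in rack 0.004155943432085419 0.0018056633816294501
scene 230 [-0.02218558 -0.00507937  0.02203923]
top 170 [-0.02143654 -0.01399476  0.00491373]
```

View pics/s3.png

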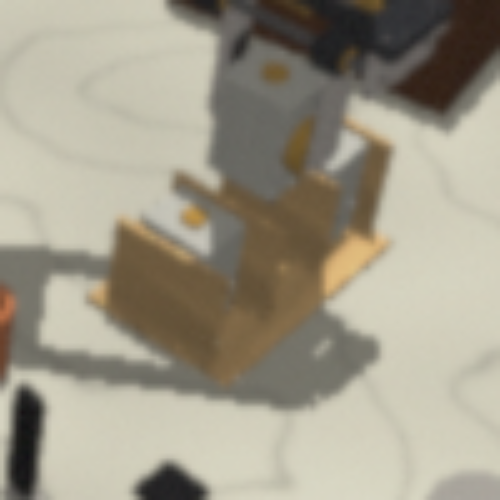

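The block hangs over the middle bay, spanning ±22 mm about the bay's middle to within 1 mm. I lower it.

>>> send_rows([
  [0,0,0,0,0.02,-0.3,0],
  [0,0,0,0,0,-0.3,0],
  [0,0,0,0,0,-0.3,0],
  [0,0,0,0,0,-0.3,0],
  [0,0,0,0,0,-0.3,0],
  [0,0,0,0,0,0,0],
])

```text
clock: 27.92
eef_pos: [0.5312, 0.3076, 0.0426]
tcp_rot: [0.751, 0.66, -0.002, -0.001]
wrist_force: [-0.4, -0.2, -3.9]
gripper_width: 0.702
grasp_force: 35.0
```

No side force. I lower the last 11 mm gently.

>>> send_rows([
  [0,0,0,0,0,-0.1,0],
  [0,0,0,0,0,-0.06,0],
  [0,0,0,0,0,-0.03,0],
  [0,0,0,0,0,0,0],
])

```text
clock: 28.42
eef_pos: [0.5326, 0.3083, 0.0357]
tcp_rot: [0.751, 0.66, 0.0, 0.0]
wrist_force: [-0.3, 0.9, -4.7]
gripper_width: 0.698
grasp_force: 35.0
```

>>> send_rows([
  [0,0,0,0,0,-0.03,0],
  [0,0,0,0,0,-0.03,0],
  [0,0,0,0,0,0,0],
])

```text
clock: 28.8
eef_pos: [0.5329, 0.3085, 0.0342]
tcp_rot: [0.751, 0.66, 0.001, 0.0]
wrist_force: [-3.2, -0.4, 4.4]
gripper_width: 0.7
grasp_force: 35.0
```

>>> send_rows([
  [0,0,0,0,0,0,0.75],
  [0,0,0,0,0,0,0.85],
  [0,0,0,0,0,0,1],
  [0,0,0,0,0,0,1],
  [0,0,0,0,0,0,1],
  [0,0,0,0,0,0.3,1],
  [0,0,0,0,0,0.8,1],
  [0,0,0,0,0,1,1],
  [0,0,0,0,0,1,1],
  [0,0,0,-0.8,0,0.6,1],
  [0,0,0,-0.8,0,0,1],
  [0,0,0,-0.8,0,0,1],
  [0,0,0,-0.8,0,0,1],
  [0,0,0,0,0,0,1],
])

```text
clock: 30.55
eef_pos: [0.3709, 0.3086, 0.2195]
tcp_rot: [0.751, 0.661, 0.002, 0.0]
wrist_force: [0.1, -0.3, 0.6]
gripper_width: 1.003
grasp_force: 0.0
```

Run:
```python
from h import *
d=get_image("top"); P=pts(d); a=np.deg2rad(-7.3); ex=np.array([np.cos(a),np.sin(a)]); ey=np.array([-np.sin(a),np.cos(a)])
q=P[...,:2]-np.array([.529,.307]); rx=q@ex; ry=q@ey; z=P[...,2]; hsv=cv2.cvtColor(d["image"],cv2.COLOR_RGB2HSV)
for y in(-.062,0,.062):
    m=(z>.078)&(z<.096)&(abs(ry-y)<.026)&(abs(rx)<.05)&(hsv[...,1]<70); print(y,m.sum(),np.median(z[m]),np.percentile(rx[m],[2,50,98]).round(4),np.percentile(ry[m],[2,50,98]).round(4))
print(jaw(d))
o=np.concatenate([cv2.resize(d["image"][145:225,100:210],(550,400)),]); save("fin.png",o); print(read_state()["clock"])
```

```text
-0.062 304 0.08648093229214004 [-0.0335 -0.0081  0.0186] [-0.0822 -0.0626 -0.0391]
0 310 0.08642975828424526 [-0.0287 -0.0033  0.0237] [-0.0212 -0.0018  0.0211]
0.062 305 0.0865063890591582 [-0.0211  0.0035  0.031 ] [0.0418 0.0605 0.0846]
(np.float64(-0.0032150923772075774), np.float64(-0.013060887782208822), np.float64(0.006797686243629473), np.int64(138))
30.6
```

View pics/fin.png

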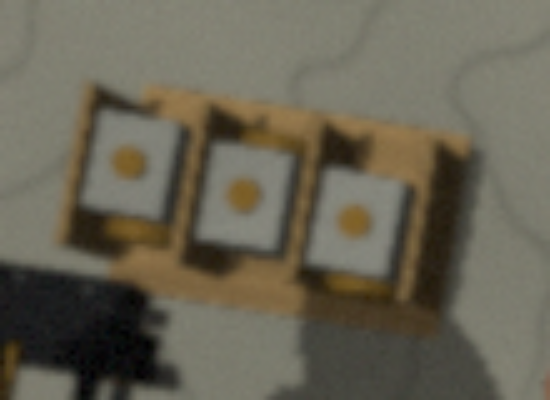

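The block stands upright in the middle bay, with its top at (243,195) in the crop. Its top is at 86 mm like the spares' and it sits 3 mm from midway. The robot is clear, so I hand in.

```bash
python3 -c "
from workcell import sign_off; print(sign_off())"
```

```text
the job is handed in; nothing more can be done
None
```

The job is handed in at about 31 s: the plug was pressed home in four strokes, the jaw sprang fully back, and the block was stood on the mat, regripped lengthwise, and now stands upright in the rack's middle bay about 3 mm off midway.

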